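# Load a cast heatsink and hold the tester's spring dial at position three

## Task

Lift the freshly cast aluminium heatsink out of the open mould and, without dropping it, set it flat in the matching pocket of the blue tester and let go of it. Then push the tester's red spring-return paddle down past its first and second clicks to the third, and finish holding it there, as it springs back if released. Leave the other things on the bench where they are.

Things in the scene. Friction and masses are not known exactly. Their poses are not given: they have to be found in the camera images.
- heatsink: Bright cast aluminium heatsink, about 0.1 kg: flange 64 x 48 x 6 mm (x, y, z) and five 3 mm fins, 56 mm long in x, rising to 40 mm above the underside, 34 mm wide together across y. Grip the outer fins across y, fingertips at least 12 mm above the underside to clear mould and deck. Origin: centre of the underside. Half a turn makes no difference. Starts in the mould.
- mould: Dark steel lower mould half, a fixed block 130 x 110 x 36 mm with brass dots at its corners and a cavity 70 x 54 mm (x, y), 8 mm deep, in the middle of its top. Origin: centre of its underside. The heatsink comes out straight up.
- pocket (a point): Centre of the floor of the 70 x 54 mm (x, y), 6 mm deep pocket in the tester's white front deck. The floor is 24 mm above the bench. The heatsink's underside rests here, flange flush with the deck, fins along the pocket's x. x points to the tester's rear, y to its left, z up. Rim chamfered 2 mm.
- tester: Fixed blue tester, 220 x 240 mm (x, y), 30 mm high in front, rear housing 80 mm high from x = 20 mm back. Origin: centre of its underside; x to the rear, away from the robot. Pocket at x -45, y 65 mm. Dial axis (along y) at x 30, y -80, height 115 mm, between two grey cheeks at x 5 to 75 mm, 150 mm high.
- paddle (a point): Red paddle, 40 x 36 x 8 mm, on the dial's lever, which points to the tester's front (-x). The point is the centre of its upper face, where it is pushed from above; 95 mm from the dial's axis. At rest the lever points 0.5 rad above level, at the third click 0.4 rad below: the paddle's middle sinks from 161 to 78 mm above the bench on an arc about that axis.
- dial (a joint): Angle of the dial, rad: 0 at rest (paddle up), growing as the paddle is pushed down. Clicks (detents) at 0.30, 0.60 and 0.90, end stop at 0.96, just past the third. A spring drives it back to 0 from everywhere; pushing at the paddle's middle takes 2 to 9 N.
- screw_jar: Bystander, leave alone: small jar, 36 mm across, 45 mm high, on the tester's rear housing. Origin: centre of its underside (as for all bystanders).
- collar: Bystander: brass collar, 28 mm across, 14 mm high, on the bench behind the mould.
- screwdriver: Bystander: orange screwdriver, 160 mm long, lying on the bench at the left.
- memory_module: Bystander: green memory module, 68 x 30 x 4 mm, lying near the robot on the right.
- fan: Bystander: black square fan, 50 x 50 x 14 mm, lying near the robot on the left.
Not all that is in view belongs to the job. There is more than one size of the mould; the job needs the largest.

How it is judged:
On the way, in this order (a step that is already met when the one before it is completed fails the run):
1. the heatsink has been lifted clear of the mould in the fingers, the dial at rest (z of heatsink in the frame of mould above 0.055 m and contact force between the fingers and heatsink above 0.5 N and value of joint dial below 0.15 rad), for 0.1 s.
2. the heatsink sits flat in the tester's pocket, let go, the dial still at rest (horizontal distance between heatsink and pocket below 0.007 m and z of heatsink in the frame of pocket between -0.003 and 0.003 m and angle between heatsink's own z axis and vertical below 0.06 rad and angle between the x axis of heatsink and the x axis of pocket, either way round below 0.2 rad and contact force between the fingers and heatsink below 0.1 N and linear speed of heatsink below 0.02 m/s and value of joint dial below 0.15 rad), for 0.2 s.
At the end, for the whole second after the job is handed in: The robot is pushing on the paddle with more than 1 N and keeps the dial still at the third click (above 0.84 rad), while the heatsink sits in the pocket, untouched by the fingers: within 7 mm of the centre, 3 mm of the floor, 0.06 rad of level and 0.2 rad of the pocket's direction (value of joint dial above 0.84 rad and velocity of joint dial between -0.15 and 0.15 rad/s and contact force between any of the fingers, the arm and dial above 1 N and horizontal distance between heatsink and pocket below 0.007 m and z of heatsink in the frame of pocket between -0.003 and 0.003 m and angle between heatsink's own z axis and vertical below 0.06 rad and angle between the x axis of heatsink and the x axis of pocket, either way round below 0.2 rad and contact force between the fingers and heatsink below 0.1 N and linear speed of heatsink below 0.02 m/s); the arm keeps its last pose, push and grip.
It fails at once if the heatsink was dropped (linear speed of heatsink above 0.7 m/s and contact force between the fingers and heatsink below 0.1 N).
It fails at once if another thing on the bench was moved by more than 30 mm (distance of any of screw_jar, collar, screwdriver, memory_module, fan from where it was at the start of the episode above 0.03 m).
It also fails if it takes over 54 s, if anything falls off the work surface, if the arm or the gripper's body presses on something with over 40 N, if the wrist force passes 120 N, or if a joint passes its speed limit or range.

## Robot

A 6-joint arm with a two-finger parallel gripper is mounted at the origin on the work surface. World frame = base frame: x ahead of the robot, y to its left, z up, the work surface at z = 0. Lengths are in m, angles in rad, forces in N, time in s.
With the tool pointing down it reaches from about 0.35 to 0.85 m from the base axis. Payload 8.1 kg.
Tool frame: the origin (TCP) lies at the very end of the fingers, on their centre line; the grasp point (between the pads) lies 19 mm behind it; z points along the fingers, y is the direction in which the jaws open and shut (so a half turn about z gives the same grasp; the last joint's range is limited). The gripper opens to 93 mm and grips with 3 to 60 N. Pads are 15 mm wide; open, the fingers measure 128 mm over their backs; the gripper's body (75 mm by 188 mm) begins 65 mm behind the grasp point.
Start: joints at [-1.266, 0.13, 1.488, -0, 1.523, -0.085], TCP at [0.228, -0.555, 0.219] pointing down, gripper open.
Joint ranges: [-2.96, 2.96], [-0.89, 2.26], [0.02, 2.5], [-1.34, 4.48], [0, 2.73], [-2.66, 2.66]. Speed limits (rad/s): [2.39, 2.39, 2.79, 3.14, 3.14, 3.14].

## Interface

Orientations are given as a rotation vector (axis times angle).
In Python, from plant import * gives the robot as it stands.
- The arm moves only by the tool apply_moves, never from a script. Its argument "commands" is one flat list of numbers, 7 for each row, row after row: the shift along the world's x, y, z in cm, then the turn, a rotation vector about the world's x, y, z in rad, then the finger opening in cm, from 0 to 9.3. A call has 1 to 8 rows; each row shifts and turns the pose as measured when the row begins; what a row does not reach is not made up. A row lasts 1/8 s, in which the tool goes at most 62.5 mm and 10.7 degrees, less where a joint would pass 70% of its speed; a pose out of reach is approached as far as the arm can. A call with a gripper value outside its range is refused whole. The fingers move at their own pace and stop on an object; "squeeze" is the grip in N (left out, the last holds). Time passes only in rows, so rows that do not move let the fingers close. It gives the time, the measured TCP pose, the force and the opening at its end, in the units of the state.
- read_state(): the state, without advancing time (a new reading comes with each control period).
- read_camera(name): name is "scene" or "top" or "wrist"; returns (picture, depth): 400x640x3 uint8, blue, green, red; 400x640 float32, m along the optical axis (not along the pixel's ray), 0 where there is no reading.
- camera_model(name): a dict with "intrinsics" (3x3 intrinsics, pixels), "R" (3x3) and "t" (3): a world point X has camera coordinates R X + t. Camera axes: x right, y down, z forward; pixel columns grow to the right and rows downward; lengths in m; the calibration is good to about 2 mm. A picture is of the moment at which its call begins: read the wrist's pose just before it. camera_model takes no time and is no camera call; for the wrist camera it gives the pose at the moment of the call.
- close_job(): hands the job in, once; it reports no verdict.
Trained networks look in the newest picture that a camera, given by its name, has taken for a name from the list of things; names that differ only in an ending like _2 or _b are one class to them, and where a whole thing is asked for, a point or a joint stands for the part that bears it (a point fixed in the world has none). Each returns a list of dicts, best first, with "conf" (0 to 1); they miss things now and then, are a little off and sometimes report something else, mostly with a low value. They report only what shows in the picture. A call takes as long as a camera call. They do not tell look-alikes from the thing itself.
- find_in(query, camera): "point" ([x, y, z] in m, in the coordinates of the camera as it stood for that picture, good to about 4 mm: the middle of the surface that is visible of it).
- cut_out(query, camera): "mask" (400x640 bool, what is visible of it).
- spot_point(query, camera): "point" ([x, y, z] in m, in the coordinates of the camera as it stood for that picture, good to about 4 mm: a listed point, or the origin of a listed thing).
The state is a dict: "t": time; "q": joint angles; "dq": joint speeds; "joint_torque": joint torques, N m; "tool_pos": TCP position; "orientation": TCP orientation; "force": force on the tool from outside, world axes, zero at the start; "wrist_torque": the same for the moment, N m; "opening": finger opening in m.
Only numpy, scipy, OpenCV 4.12 (cv2) and the standard library are available. Lean on these libraries where they do the work, as an engineer would, in place of code of your own. Each camera call takes 0.05 s, during which the arm holds its last target. There are 200 camera calls.

## Working session

There is one attempt and no reset: what is moved stays moved. The work goes in short steps, Python scripts to look and compute and a tool call to move; the robot and the scene stay as the last step left them, time stands still between calls to the robot, and variables do not carry over. Pictures are saved under pics/ and viewed, about 8 in all and at most 12, crops included, and the job is handed in when it is done.

Besides the shell and the picture viewer there is one more tool, called after ">>>" by a JSON object that holds its "method" and its "body". apply_moves: Moves the arm, as the interface text tells. Its arguments: {"type":"object","properties":{"commands":{"type":"array"},"squeeze":{"type":"number"}},"required":["commands"]}

```bash
mkdir -p pics; cat > h.py <<'E'
from plant import *
import numpy as np, cv2
def w(cam,p):
    m=camera_model(cam); return np.array(m["R"]).T@(np.array(p)-np.array(m["t"]))
E
python3 - <<'E'
from h import *
s=read_state(); print(s["t"],s["tool_pos"],s["orientation"],s["opening"])
ims=[]
for c in ["scene","top"]:
    p,d=read_camera(c); cv2.imwrite(f"pics/{c}0.png",p)
    for q in ["heatsink","mould","pocket","tester","paddle"]:
        for r in spot_point(q,c)[:3]: print(c,q,round(r["conf"],2),w(c,r["point"]).round(4))
E
```

```text
0.0 [ 0.22784701 -0.55443052  0.21760158] [-3.08031499e+00 -6.08150625e-01  3.17222544e-04] 0.09290894897831423
scene heatsink 0.55 [ 0.5478 -0.1703  0.0268]
scene mould 0.9 [ 0.5851 -0.3397 -0.0026]
scene mould 0.78 [ 5.451e-01 -1.674e-01 -3.000e-04]
scene mould 0.59 [ 0.3835 -0.1938 -0.0009]
scene pocket 0.91 [0.5397 0.1978 0.0222]
scene pocket 0.5 [0.5722 0.1226 0.0017]
scene tester 0.65 [0.5057 0.0584 0.1622]
scene tester 0.6 [ 0.5738  0.1202 -0.0024]
scene paddle 0.75 [0.5064 0.0555 0.1617]
top heatsink 0.83 [ 0.5399 -0.1664  0.0296]
top mould 0.79 [ 0.5403 -0.1676 -0.0037]
top mould 0.76 [ 0.3823 -0.1886 -0.0005]
top mould 0.64 [ 5.801e-01 -3.403e-01 -5.000e-04]
top pocket 0.78 [0.5398 0.198  0.0182]
top pocket 0.71 [ 0.6381 -0.1943  0.0016]
top pocket 0.29 [ 0.5001  0.411  -0.0017]
top tester 0.17 [ 0.2975 -0.298  -0.002 ]
top paddle 0.78 [0.4996 0.0599 0.1584]
top paddle 0.16 [ 0.5009  0.4093 -0.0033]
```

View pics/scene0.png

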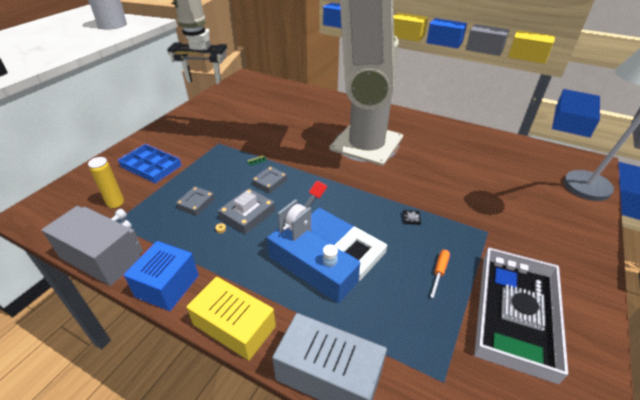

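View pics/top0.png

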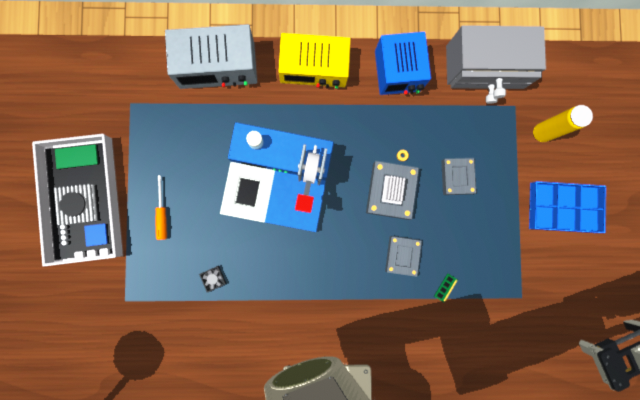

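The top view shows the heatsink in the largest mould at pixel (394,190). The smaller moulds are at (460,176) and (404,256). The tester is at about (277,177), with its white pocket at (247,192) and the red paddle at (304,203). Both the mould and the tester are yawed a few degrees. Next I'll measure those yaws.

```bash
cat >> h.py <<'E'
def cloud(cam,d):
    m=camera_model(cam);K=np.array(m["intrinsics"]);v,u=np.mgrid[:400,:640]
    P=np.stack([(u-K[0,2])/K[0,0]*d,(v-K[1,2])/K[1,1]*d,d],-1)
    return (P-np.array(m["t"]))@np.array(m["R"])
def rect(P,sel):
    q=P[sel][:,:2].astype(np.float32); (c,sz,a)=cv2.minAreaRect(q*1000); return np.round(c,1),np.round(sz,1),round(a,1),len(q)
from scipy.spatial.transform import Rotation as R
def yaw(s=None):
    s=s or read_state(); return R.from_rotvec(s["orientation"]).as_matrix().round(3)
E
python3 - <<'E'
from h import *
p,d=read_camera("top"); P=cloud("top",d); Z=P[...,2]
box=lambda x0,x1,y0,y1:(d>0)&(P[...,0]>x0)&(P[...,0]<x1)&(P[...,1]>y0)&(P[...,1]<y1)
m=box(.45,.63,-.26,-.08)
print("mould",rect(P,m&(Z>.028)&(Z<.04)),"fins",rect(P,m&(Z>.05)&(Z<.09)), Z[m].max())
t=box(.4,.75,-.03,.3)
print("tester",rect(P,t&(Z>.02)&(Z<.1)))
w_=(p.min(-1)>190)
print("deck",rect(P,t&(Z>.02)&(Z<.04)&w_))
hsv=cv2.cvtColor(p,cv2.COLOR_BGR2HSV); red=(hsv[...,1]>200)&((hsv[...,0]<5)|(hsv[...,0]>175))&t
print("red",rect(P,red&(Z>.1)),P[red&(Z>.1)].mean(0), "z",np.percentile(Z[red],[5,50,95]))
dk=t&(Z<.035)&(p.max(-1)<40)&box(.48,.6,.13,.26); print("pocket",rect(P,dk),Z[dk].mean())
print(yaw()); print(np.array(camera_model("wrist")["t"]), w("wrist",[0,0,0]), R.from_matrix(camera_model("wrist")["R"]).as_matrix().round(2))
E
```

```text
mould (array([ 541.6, -164.5]), array([111.2, 130.3]), 80.9, 1873) fins (array([ 541.8, -164.6]), array([34.9, 56. ]), 81.7, 299) 0.06964283806904115
tester (array([569.3, 125.5]), array([240.5, 220.4]), 79.0, 7891)
deck (array([537.5, 197.2]), array([111.8, 130.3]), 78.9, 1847)
red (array([500. ,  56.8]), array([32.2, 33.9]), 79.6, 224) [0.50003885 0.05694628 0.15995976] z [0.15118227 0.16008064 0.16849626]
pocket (array([0., 0.]), array([0., 0.]), 0.0, 0) nan
[[ 0.925  0.38   0.   ]
 [ 0.38  -0.925 -0.   ]
 [-0.     0.    -1.   ]]
[-0.60026825 -0.02961002  0.39020144] [ 0.29098818 -0.5296645   0.38501595] [[ 0.38 -0.92 -0.  ]
 [-0.9  -0.37  0.25]
 [-0.23 -0.09 -0.97]]<stdin>:12: RuntimeWarning: Mean of empty slice.
  ret = ret.dtype.type(ret / rcount)
```

>>> {"method": "apply_moves", "body": {"commands": [3.8,4.8,0,0,0,-0.07,9.3,3.8,4.8,0,0,0,-0.07,9.3,3.8,4.8,0,0,0,-0.07,9.3,3.8,4.8,0,0,0,-0.07,9.3,3.8,4.8,0,0,0,-0.07,9.3,3.8,4.8,0,0,0,-0.07,9.3,3.8,4.8,0,0,0,-0.07,9.3,3.0,3.8,0,0,0,-0.05,9.3], "squeeze": 20}}

```text
t: 1.65
tool_pos: [0.5277, -0.1732, 0.2198]
orientation: [3.127, -0.275, 0.005]
force: [0.4, -0.5, 0.2]
opening: 0.0932
```

```bash
python3 - <<'E'
from h import *
for i in range(2):
    p,d=read_camera("wrist"); P=cloud("wrist",d); Z=P[...,2]
    ok=(d>0)&(abs(P[...,0]-.54)<.1)&(abs(P[...,1]+.165)<.1)
    f=ok&(Z>.055)&(Z<.08)
    print("fins",rect(P,f),np.percentile(Z[f],[5,50,95]),"mould",rect(P,ok&(Z>.028)&(Z<.042)))
cv2.imwrite("pics/w1.png",p); s=read_state(); print(s["t"],s["tool_pos"],s["orientation"]);print(yaw())
E
```

```text
fins (array([ 546.9, -162.3]), array([33.9, 56.1]), 81.8, 985) [0.05993256 0.06807095 0.06943603] mould (array([ 546.4, -161.9]), array([110.2, 130.4]), 81.0, 10937)
fins (array([ 542.2, -169.8]), array([34. , 56.1]), 81.6, 974) [0.06111891 0.0679455  0.06924397] mould (array([ 541.6, -169.6]), array([110.2, 130.2]), 81.4, 10878)
1.75 [ 0.52870088 -0.17121992  0.21958541] [ 3.12869299 -0.26757581  0.00511981]
[[ 0.985 -0.17   0.003]
 [-0.17  -0.985 -0.002]
 [ 0.003  0.001 -1.   ]]
```

View pics/w1.png

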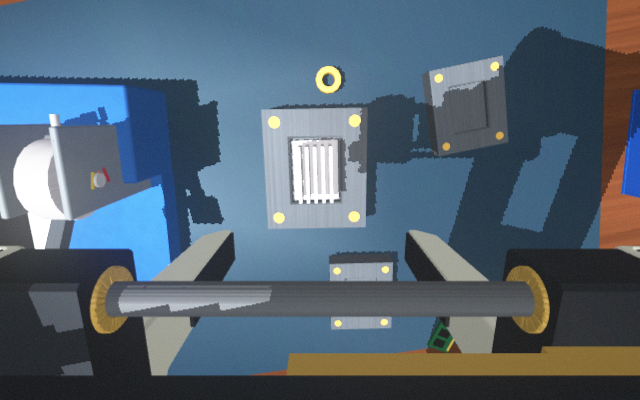

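>>> {"method": "apply_moves", "body": {"commands": [1.3,0.6,-4,0,0,0.025,9.3,0,0,0,0,0,0,9.3,0,0,0,0,0,0,9.3]}}

```text
t: 2.12
tool_pos: [0.5424, -0.166, 0.1811]
orientation: [3.13, -0.224, 0.008]
force: [-0.1, 0.0, 0.5]
opening: 0.0929
```

```bash
python3 - <<'E'
from h import *
for i in range(2):
    p,d=read_camera("wrist"); P=cloud("wrist",d); Z=P[...,2]
    ok=(d>0)&(abs(P[...,0]-.54)<.1)&(abs(P[...,1]+.165)<.1)
    f=ok&(Z>.055)&(Z<.08)
    print("fins",rect(P,f),"mould",rect(P,ok&(Z>.028)&(Z<.042)))
p,d=read_camera("top"); P=cloud("top",d); Z=P[...,2]
f=(d>0)&(Z>.1)&(abs(P[...,0]-.54)<.05)&(abs(P[...,1]+.165)<.15)
s=read_state(); print(s["t"],s["tool_pos"],s["orientation"]);print(yaw())
E
```

```text
fins (array([ 543.7, -167.2]), array([33.9, 56.2]), 81.9, 1184) mould (array([ 543. , -166.9]), array([110.2, 130.4]), 81.1, 13141)
fins (array([ 544.2, -167.4]), array([33.8, 56.3]), 81.7, 1173) mould (array([ 543.6, -167.1]), array([110.5, 130.3]), 81.0, 13322)
2.275 [ 0.54229149 -0.16593467  0.18085462] [ 3.13052463 -0.22511563  0.00835892]
[[ 0.99  -0.143  0.005]
 [-0.143 -0.99  -0.003]
 [ 0.006  0.003 -1.   ]]
```

>>> {"method": "apply_moves", "body": {"commands": [0,0,-5,0.003,0.005,0,9.3,0,0,-5,0,0,0,9.3,0,0,-2.5,0,0,0,9.3,0,0,-1.0,0,0,0,9.3,0,0,0,0,0,0,9.3]}}

```text
t: 2.9
tool_pos: [0.5452, -0.1701, 0.0501]
orientation: [3.129, -0.231, 0.018]
force: [0.8, -0.3, -0.3]
opening: 0.0932
```

>>> {"method": "apply_moves", "body": {"commands": [-0.2,0.4,-0.6,0,0.01,0,9.3,0,0,0,0,0,0,9.3,0,0,0,0,0,0,9.3]}}

```text
t: 3.28
tool_pos: [0.5456, -0.167, 0.0477]
orientation: [3.126, -0.231, 0.01]
force: [-0.4, -0.9, 0.5]
opening: 0.0928
```

>>> {"method": "apply_moves", "body": {"commands": [-0.3,0.1,-0.6,0,0,0,9.3,0,0,0,0,0,0,9.3,0,0,0,0,0,0,5,0,0,0,0,0,0,4,0,0,0,0,0,0,2.5,0,0,0,0,0,0,2.5,0,0,0,0,0,0,2.5]}}

```text
t: 4.15
tool_pos: [0.5429, -0.1661, 0.042]
orientation: [3.126, -0.231, 0.011]
force: [0.6, 0.4, 0.4]
opening: 0.0472
```

>>> {"method": "apply_moves", "body": {"commands": [0,0,0,0,0,0,2.5,0,0,0,0,0,0,2.5,0,0,0,0,0,0,2.5]}}

```text
t: 4.53
tool_pos: [0.5429, -0.1661, 0.0421]
orientation: [3.126, -0.231, 0.012]
force: [-0.2, -0.8, 0.2]
opening: 0.0339
```

>>> {"method": "apply_moves", "body": {"commands": [0,0,0,0,0,0,2.5,0,0,1,0,0,0,2.5,0,0,1.5,0,0,0,2.5,0,0,3,0,0,0,2.5,0,0,4,0,0,0,2.5,0,0,3,0,0,0,2.5,0,0,0,0,0,0,2.5], "squeeze": 25}}

```text
t: 5.4
tool_pos: [0.5426, -0.1659, 0.1753]
orientation: [3.125, -0.231, 0.015]
force: [-0.1, 0.8, -1.0]
opening: 0.0339
```

>>> {"method": "apply_moves", "body": {"commands": [0,0,5,0,0.008,-0.02,2.5,0,1,3,0,0,-0.025,2.5,0,5,0,0,0,0,2.5,-0.1,6,0,0,0,0,2.5,-0.1,6,0,0,0,0,2.5,-0.1,6,0,0,0,0,2.5,-0.1,6,0,0,0,0,2.5,0,3,0,0,0,0,2.5]}}

```text
t: 6.4
tool_pos: [0.5329, 0.1716, 0.2474]
orientation: [3.117, -0.313, -0.015]
force: [0.7, -0.6, -1.5]
opening: 0.0338
```

>>> {"method": "apply_moves", "body": {"commands": [0,0,0,0,0,0,2.5,0,0,0,0,0,0,2.5]}}

```text
t: 6.65
tool_pos: [0.5315, 0.1732, 0.2447]
orientation: [3.117, -0.307, -0.02]
force: [0.3, -0.6, -1.8]
opening: 0.0337
```

```bash
python3 - <<'E'
from h import *
p,d=read_camera("wrist"); P=cloud("wrist",d); Z=P[...,2]; s=read_state()
cv2.imwrite("pics/w2.png",p); np.save("w2.npy",P)
print(s["t"],s["tool_pos"],yaw(s),s["opening"])
for q in ["pocket","heatsink"]:
    for r in spot_point(q,"wrist")[:2]: print(q,round(r["conf"],2),w("wrist",r["point"]).round(4))
t=(d>0)&(Z>.02)&(Z<.035)&(p.min(-1)>150)
print("deck",rect(P,t))
E
```

```text
6.7 [0.53147279 0.17303494 0.24465933] [[ 0.981 -0.196 -0.014]
 [-0.196 -0.981 -0.008]
 [-0.012  0.011 -1.   ]] 0.03374978251115899
pocket 0.67 [0.5332 0.1942 0.0223]
pocket 0.46 [0.5319 0.1738 0.2297]
heatsink 0.79 [0.5351 0.1715 0.2289]
deck (array([505.1, 208.8]), array([217.6, 758.4]), 3.1, 5994)
```

View pics/w2.png

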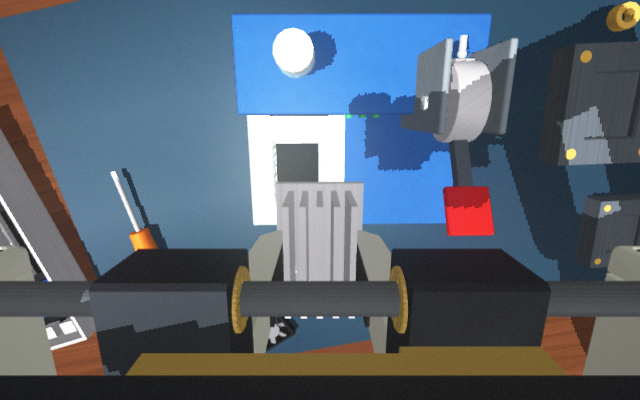

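The wrist view shows the heatsink held straight between the fingers at (320,235). The white deck and dark pocket are just ahead at (297,162), the paddle is at (468,210), and the jar is clear at (294,52).

>>> {"method": "apply_moves", "body": {"commands": [0.6,2.5,-2,0.008,-0.014,0,2.5,0,0,-2,0,0,0,2.5,0,0,0,0,0,0,2.5,0,0,0,0,0,0,2.5]}}

```text
t: 7.3
tool_pos: [0.5393, 0.1935, 0.2052]
orientation: [3.125, -0.32, 0.005]
force: [-0.3, -0.8, -0.5]
opening: 0.0339
```

```bash
python3 - <<'E'
from h import *
p,d=read_camera("wrist"); P=cloud("wrist",d); Z=P[...,2]; s=read_state()
print(s["t"],s["tool_pos"],yaw(s),s["opening"])
T=R.from_rotvec(s["orientation"]); Q=(P-s["tool_pos"])@T.as_matrix()
h=(d>0)&(abs(Q[...,1])<.0195)&(abs(Q[...,0])<.05)&(Q[...,2]<.01)&(Q[...,2]>-.04)
print("held in tool frame",Q[h].min(0),Q[h].max(0),rect(Q,h))
print("tester blue+white", rect(P,(d>0)&(Z>.07)&(Z<.088)&(abs(P[...,0]-.6)<.2)&(abs(P[...,1]-.12)<.16)))
from scipy.ndimage import label
W=(d>0)&(Z>.02)&(Z<.036)&(p.min(-1)>130)&(abs(P[...,0]-.54)<.09)&(abs(P[...,1]-.197)<.09)
print("white",rect(P,W))
p,d=read_camera("top");
P=cloud("top",d);Z=P[...,2]
B=(d>0)&(Z>.02)&(Z<.1)&(abs(P[...,0]-.57)<.16)&(abs(P[...,1]-.125)<.16)
hh=(d>0)&(Z>.1); print("tester top, occl.",rect(P,B))
E
```

```text
7.35 [0.53925102 0.1935088  0.20512014] [[ 0.979 -0.203  0.003]
 [-0.203 -0.979 -0.001]
 [ 0.003  0.    -1.   ]] 0.033742566405838344
held in tool frame [-0.02698941 -0.01949287 -0.03999771] [0.03339455 0.01949831 0.00996525] (array([3.2, 0. ]), array([39. , 60.4]), 90.0, 7721)
tester blue+white (array([627.7, 112.2]), array([240.2, 104.9]), 78.8, 24626)
white (array([544.2, 194.1]), array([110.8, 118.4]), 79.0, 5695)
tester top, occl. (array([569.5, 125.5]), array([240.3, 220.7]), 78.9, 4901)
```

>>> {"method": "apply_moves", "body": {"commands": [-0.2,0.4,-4,0,0.003,0.01,2.5,0,0,-5,0,0,0,2.5,0,0,-4,0,0,0,2.5,0,0,-1.5,0,0,0,2.5,0,0,0,0,0,0,2.5,0,0,0,0,0,0,2.5]}}

```text
t: 8.15
tool_pos: [0.5425, 0.1978, 0.0652]
orientation: [-3.123, 0.305, -0.02]
force: [1.4, 0.2, -0.7]
opening: 0.0341
```

>>> {"method": "apply_moves", "body": {"commands": [-0.5,-0.1,-0.5,0.001,0.013,0,2.5,0,0,0,0,0,0,2.5,0,0,0,0,0,0,2.5]}}

```text
t: 8.52
tool_pos: [0.5398, 0.1975, 0.0639]
orientation: [-3.121, 0.305, -0.007]
force: [-0.2, 1.3, -1.0]
opening: 0.0339
```

```bash
python3 - <<'E'
from h import *
p,d=read_camera("wrist"); P=cloud("wrist",d); Z=P[...,2]; s=read_state()
print(s["t"],s["tool_pos"],yaw(s)[:,2]); cv2.imwrite("pics/w3.png",p)
W=(d>0)&(Z>.02)&(Z<.036)&(p.min(-1)>130)&(abs(P[...,0]-.54)<.09)&(abs(P[...,1]-.197)<.09)
print("white",rect(P,W))
p,d=read_camera("scene"); cv2.imwrite("pics/s3.png",cv2.resize(p[170:310,240:420],None,fx=4,fy=4,interpolation=cv2.INTER_CUBIC))
E
```

```text
8.575 [0.53970607 0.19745307 0.06375232] [ 0.005  0.005 -1.   ]
white (array([561.7, 191.1]), array([110.6,  82.3]), 78.9, 14574)
```

View pics/w3.png

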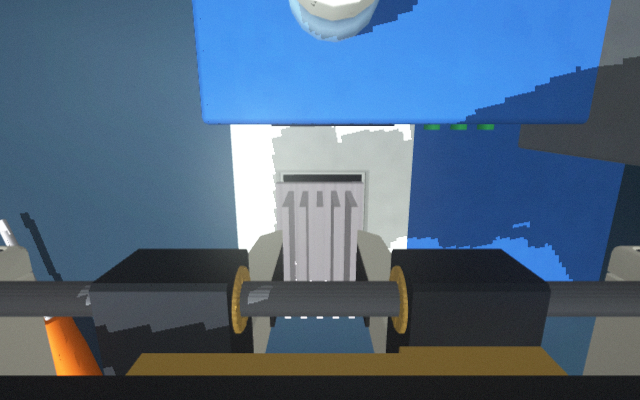

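The wrist view shows the dark pocket slot at row 178, columns about 283 to 362, directly ahead of the flange edge (columns 276 to 364, row 184). I'll turn those pixel edges into a lateral offset.

```bash
python3 - <<'E'
from h import *
p=cv2.imread("pics/w3.png"); g=cv2.cvtColor(p,cv2.COLOR_BGR2GRAY)
print("row178",[(c,int(g[178,c])) for c in list(range(274,290))+list(range(356,370))])
print("row188",[(c,int(g[188,c])) for c in list(range(270,286))+list(range(356,370))])
print("col320",[(r,int(g[r,320])) for r in range(166,192)])
m=camera_model("wrist");K=np.array(m["intrinsics"]);RR=np.array(m["R"]);C=-RR.T@np.array(m["t"])
s=read_state();T=R.from_rotvec(s["orientation"]).as_matrix()
def hit(u,v,z):
    r=RR.T@np.linalg.solve(K,[u,v,1]); X=C+r*(z-C[2])/r[2]; return ((X-s["tool_pos"])@T*1000).round(1)
z=s["tool_pos"][2]
for n,u,v,h in [("pocL",283,178,.030),("pocR",362,178,.030),("pocRear_rim",320,172,.030),("flL",276,188,z-.008),("flR",364,188,z-.008),("flFront",320,183,z-.008)]: print(n,hit(u,v,h))
E
```

```text
row178 [(274, 212), (275, 209), (276, 196), (277, 198), (278, 192), (279, 186), (280, 188), (281, 211), (282, 200), (283, 128), (284, 91), (285, 91), (286, 88), (287, 90), (288, 89), (289, 88), (356, 53), (357, 52), (358, 54), (359, 52), (360, 54), (361, 110), (362, 196), (363, 192), (364, 184), (365, 145), (366, 164), (367, 167), (368, 175), (369, 184)]
row188 [(270, 255), (271, 255), (272, 255), (273, 255), (274, 255), (275, 252), (276, 195), (277, 195), (278, 195), (279, 188), (280, 187), (281, 187), (282, 189), (283, 192), (284, 188), (285, 191), (356, 181), (357, 179), (358, 183), (359, 183), (360, 179), (361, 176), (362, 179), (363, 181), (364, 165), (365, 147), (366, 166), (367, 170), (368, 175), (369, 194)]
col320 [(166, 198), (167, 198), (168, 199), (169, 194), (170, 187), (171, 176), (172, 192), (173, 200), (174, 135), (175, 72), (176, 63), (177, 65), (178, 64), (179, 63), (180, 69), (181, 85), (182, 128), (183, 158), (184, 183), (185, 189), (186, 185), (187, 189), (188, 187), (189, 188), (190, 179), (191, 151)]
pocL [ 31.1 -22.2  33.8]
pocR [31.2 26.9 33.5]
pocRear_rim [34.9  0.8 33.7]
flL [ 30.3 -23.3   8.2]
flR [30.4 24.8  8. ]
flFront [33.1  0.8  8.1]
```

>>> {"method": "apply_moves", "body": {"commands": [-0.2,-0.1,-0.8,-0.005,0.006,0,2.5,0,0,-0.7,0,0.003,0,2.5,0,0,0,0,0,0,2.5,0,0,0,0,0,0,2.5]}}

```text
t: 9.12
tool_pos: [0.5368, 0.1963, 0.0468]
orientation: [3.125, -0.305, -0.01]
force: [-0.3, 0.3, -0.8]
opening: 0.0335
```

>>> {"method": "apply_moves", "body": {"commands": [0.15,0,-0.3,0,-0.005,0,2.5,0,0,-0.3,0,0,0,2.5,0,0,-0.2,0,0,0,2.5,0,0,0,0,0,0,2.5,0,0,0,0,0,0,2.5]}}

```text
t: 9.75
tool_pos: [0.5387, 0.1963, 0.0385]
orientation: [3.126, -0.305, -0.001]
force: [-0.2, -1.1, -1.7]
opening: 0.0337
```

>>> {"method": "apply_moves", "body": {"commands": [0,0,-0.1,0,0,0,2.5,0,0,0,0,0,0,2.5,0,0,0,0,0,0,2.5], "squeeze": 6}}

```text
t: 10.12
tool_pos: [0.5389, 0.1965, 0.038]
orientation: [3.126, -0.305, -0.0]
force: [0.4, -0.6, 0.4]
opening: 0.0338
```

```bash
python3 - <<'E'
from h import *
p,d=read_camera("wrist"); s=read_state(); print(s["t"],s["tool_pos"],yaw(s)[:,2],s["force"],s["opening"]); cv2.imwrite("pics/w4.png",cv2.resize(p[100:280,180:460],None,fx=2.5,fy=2.5))
E
```

```text
10.175 [0.53890051 0.19645686 0.03797529] [-0. -0. -1.] [ 0.87109865  0.12305998 -1.06953775] 0.03365741665519703
```

View pics/w4.png

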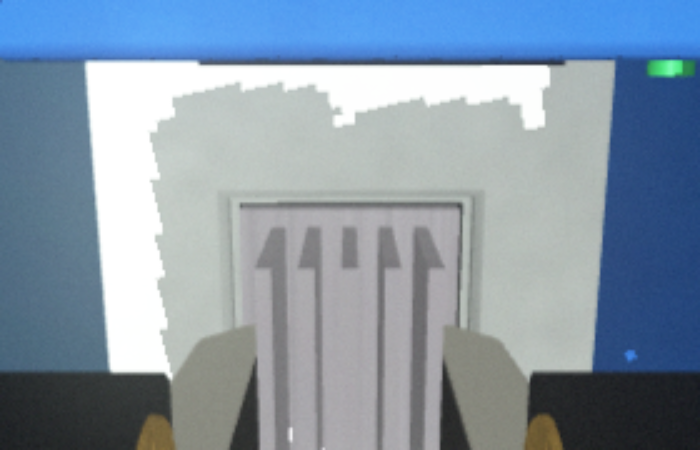

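The crop shows the flange lying level inside the pocket rim, with even gaps all round (rim columns 232 to 475, rear edge row 200). I'll release it.

>>> {"method": "apply_moves", "body": {"commands": [0,0,0,0,0,0,4.0,0,0,0,0,0,0,5.0,0,0,0,0,0,0,6.0,0,0,0,0,0,0,7.0,0,0,0,0,0,0,7.0,0,0,2,0,0,0,7.0,0,0,4,0,0,0,7.0,0,0,4,0,0,0,7]}}

```text
t: 11.18
tool_pos: [0.5363, 0.1957, 0.1395]
orientation: [3.124, -0.305, -0.009]
force: [0.7, 0.3, 0.7]
opening: 0.0699
```

>>> {"method": "apply_moves", "body": {"commands": [0,0,5,0,0,0,5,0,0,5,0,0,0,3,0,0,0,0,0,0,0,0,0,0,0,0,0,0]}}

```text
t: 11.68
tool_pos: [0.5381, 0.1962, 0.2532]
orientation: [-3.125, 0.305, -0.009]
force: [-0.7, -0.5, -1.3]
opening: 0.0349
```

```bash
python3 - <<'E'
from h import *
s=read_state(); print(s["t"],s["tool_pos"],yaw(s),s["opening"])
p,d=read_camera("wrist"); P=cloud("wrist",d); Z=P[...,2]; cv2.imwrite("pics/w5.png",p)
f=(d>0)&(Z>.05)&(Z<.075)&(abs(P[...,0]-.54)<.05)&(abs(P[...,1]-.197)<.04)
print("fins",rect(P,f),np.percentile(Z[f],[50,95]))
hsv=cv2.cvtColor(p,cv2.COLOR_BGR2HSV); red=(d>0)&(hsv[...,1]>200)&((hsv[...,0]<5)|(hsv[...,0]>175))&(Z>.12)&(Z<.2)
print("red",rect(P,red),P[red].mean(0),Z[red].min(),Z[red].max())
E
```

```text
11.675 [0.53812051 0.19623607 0.25316632] [[ 0.981 -0.193  0.006]
 [-0.193 -0.981  0.001]
 [ 0.006 -0.002 -1.   ]] 0.03491073131194933
fins (array([540.5, 195.6]), array([33.8, 56.4]), 79.6, 716) [0.0644302  0.06576201]
red (array([502.,  56.]), array([35.6, 36. ]), 78.9, 1773) [0.50101999 0.05609644 0.1625522 ] 0.1508259027289062 0.1714644560633737
```

View pics/w5.png

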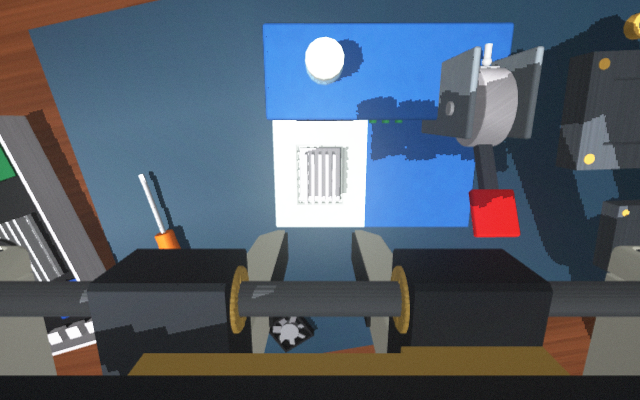

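The fins sit level in the pocket at (320,178), with the fin tops at 0.065 m as expected, and they measure within about 2 mm of the pocket centre. The paddle at (495,213) is still at rest. I'll move over it with the fingers closed.

>>> {"method": "apply_moves", "body": {"commands": [-1.2,-4.5,0,0,0,0,0,-1.2,-4.5,0,0,0,0,0,-1.2,-4.5,0,0,0,0,0,0,0,-2,0,0,0,0,0,0,-2,0,0,0,0,0,0,0,0,0,0,0,0,0,0,0,0,0,0,0], "squeeze": 15}}

```text
schema error: expected a multiple of 7 numbers
```

>>> {"method": "apply_moves", "body": {"commands": [-1.2,-4.5,0,0,0,0,0,-1.2,-4.5,0,0,0,0,0,-1.2,-4.5,0,0,0,0,0,0,0,-2,0,0,0,0,0,0,-2,0,0,0,0,0,0,0,0,0,0,0,0,0,0,0,0,0,0,0], "squeeze": 15}}

```text
schema error: expected a multiple of 7 numbers
```

>>> {"method": "apply_moves", "body": {"commands": [-1.2,-4.5,0,0,0,0,0,-1.2,-4.5,0,0,0,0,0,-1.2,-4.5,0,0,0,0,0,0,0,-2,0,0,0,0,0,0,-2,0,0,0,0,0,0,0,0,0,0,0], "squeeze": 15}}

```text
t: 12.48
tool_pos: [0.4964, 0.0585, 0.2036]
orientation: [-3.126, 0.304, 0.011]
force: [-0.5, -1.2, -0.8]
opening: 0.0006
```

>>> {"method": "apply_moves", "body": {"commands": [-0.1,-0.1,-2.5,0,0,0,0,0,0,-1.2,0,0,0,0,0,0,-1.2,0,0,0,0,0,0,-1.2,0,0,0,0,0,0,-1.2,0,0,0,0]}}

```text
t: 13.1
tool_pos: [0.4973, 0.0601, 0.1313]
orientation: [-3.125, 0.299, 0.006]
force: [-3.6, 0.6, 5.6]
opening: 0.0004
```

>>> {"method": "apply_moves", "body": {"commands": [-0.3,-0.2,-1.2,0,0,0,0,0,0,-1.2,0,0,0,0,0,0,-1.2,0,0,0,0,0,0,-1.0,0,0,0,0,0,0,-0.5,0,0,0,0]}}

```text
t: 13.72
tool_pos: [0.5012, 0.0581, 0.0827]
orientation: [-3.124, 0.299, -0.018]
force: [-0.7, -1.3, 6.5]
opening: 0.0003
```

>>> {"method": "apply_moves", "body": {"commands": [-0.5,0,-0.6,0,-0.01,0,0,-0.2,0,-0.5,0,0,0,0,0,0,-0.4,0,0,0,0,0,0,-0.3,0,0,0,0]}}

```text
t: 14.22
tool_pos: [0.5001, 0.0582, 0.073]
orientation: [-3.122, 0.298, -0.053]
force: [-23.5, -1.4, 39.0]
opening: 0.0006
```

```bash
cat > chk.py <<'E'
from h import *
s=read_state(); print(s["t"],s["tool_pos"],yaw(s)[:,2],s["force"],s["dq"].round(3) if hasattr(s["dq"],"round") else s["dq"])
for c in ["wrist","top","scene"]:
    p,d=read_camera(c); P=cloud(c,d); Z=P[...,2]
    hsv=cv2.cvtColor(p,cv2.COLOR_BGR2HSV); red=(d>0)&(hsv[...,1]>180)&((hsv[...,0]<5)|(hsv[...,0]>175))&(Z>.05)&(Z<.2)&(abs(P[...,0]-.5)<.06)&(abs(P[...,1]-.057)<.05)
    if red.sum()>8:
        q=P[red]; o=np.array([.5845,.041]); r=(q[:,:2]-o)@np.array([-.981,.193]); up=np.polyfit(r,q[:,2],1) ; print(c,red.sum(),"slope deg/dial",up.round(3),0.5-np.arctan(up[0]),"r",r.min(),r.max())
    f=(d>0)&(Z>.05)&(Z<.075)&(abs(P[...,0]-.54)<.05)&(abs(P[...,1]-.197)<.04)
    if f.sum()>20: print(c,"fins",rect(P,f),np.percentile(Z[f],[50,95]))
    cv2.imwrite(f"pics/end_{c}.png",p)
E
python3 chk.py
```

```text
14.225 [0.50012258 0.05815264 0.07302497] [ 0.034  0.002 -0.999] [-23.52910873  -1.38082139  38.97858565] [ 0.001  0.007 -0.003  0.    -0.006  0.001]
wrist 1656 slope deg/dial [-0.324  0.101] 0.8128815757577248 r 0.06297352364372973 0.08885370294296357
wrist fins (array([540. , 195.6]), array([36.9, 56.4]), 78.7, 7324) [0.06265914 0.06507409]
top fins (array([538.3, 198. ]), array([34.9, 56. ]), 78.5, 235) [0.06168467 0.06528652]
scene 10 slope deg/dial [-0.502  0.11 ] 0.9653078251430249 r 0.06179492540962824 0.0865535972618608
scene fins (array([543.7, 195.9]), array([35.1, 57.9]), 79.4, 251) [0.05955511 0.06425133]
```

The dial is against its end stop with more force than I want, so I'll relax the push.

>>> {"method": "apply_moves", "body": {"commands": [0.1,0,0,0,0,0,0,0,0,-0.1,0,0,0,0]}}

```text
t: 14.62
tool_pos: [0.4993, 0.0581, 0.0745]
orientation: [-3.123, 0.298, -0.047]
force: [-8.0, -0.7, 14.6]
opening: 0.0007
```

```bash
python3 chk.py; python3 -c "
from h import *
p=cv2.imread('pics/end_scene.png');cv2.imwrite('pics/e2.png',cv2.resize(p[150:310,240:440],None,fx=3.5,fy=3.5))
print(read_state()['force'],read_state()['tool_pos'])"
```

```text
14.625 [0.49933812 0.05811737 0.07445743] [ 0.03   0.001 -1.   ] [-7.96547868 -0.68164381 14.58700455] [ 0.001 -0.005  0.    -0.003  0.011  0.002]
wrist 1677 slope deg/dial [-0.345  0.103] 0.8321502938687833 r 0.06309650974055428 0.08996667332341615
wrist fins (array([539.9, 195.5]), array([36.6, 56.5]), 78.7, 7254) [0.06262563 0.06502089]
top fins (array([538.2, 197.7]), array([34.4, 56. ]), 78.7, 237) [0.061275   0.06531504]
scene 14 slope deg/dial [-0.455  0.108] 0.9272814469851629 r 0.06197269654425901 0.08898862567291152
scene fins (array([543.9, 196. ]), array([34.9, 60.1]), 78.4, 251) [0.05954857 0.06389474]
[-1.01094708e+01  1.40662752e-02  1.66029498e+01] [0.49943246 0.05812642 0.07435909]
```

View pics/e2.png

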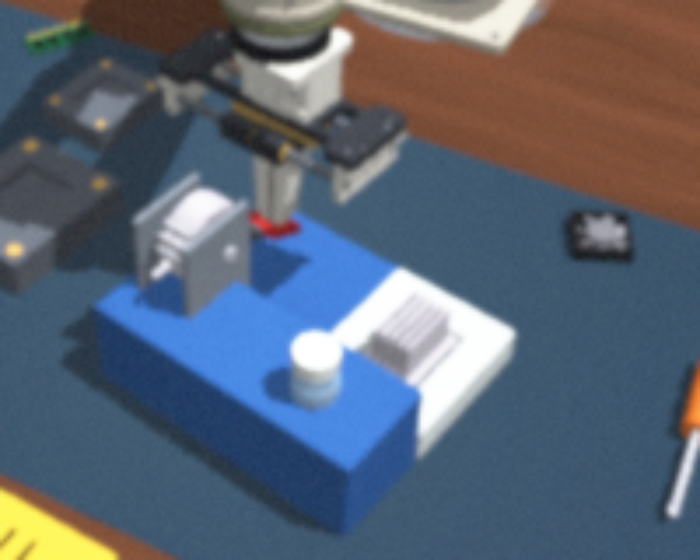

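View pics/end_wrist.png

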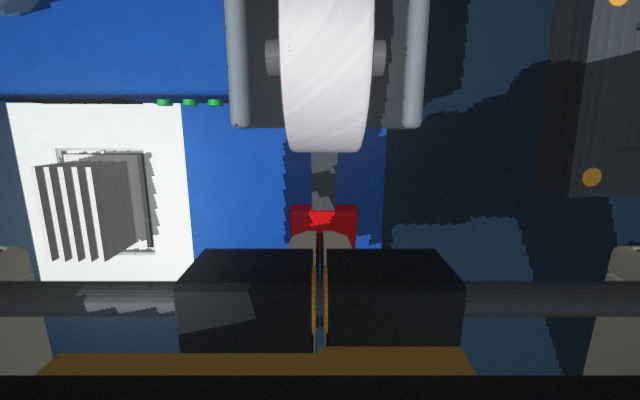

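The dial is at its end stop: the force stepped up there, and the tip geometry gives about 0.96 rad. The push holds steady at 15 to 17 N, and the heatsink sits in the pocket away from the fingers. I'll hand the job in now.

```bash
python3 -c "
from h import *
s=read_state();print(s['t'],s['force'],s['tool_pos']);print(close_job())"
```

```text
14.775 [-1.01094708e+01  1.40662752e-02  1.66029498e+01] [0.49943246 0.05812642 0.07435909]
the job is handed in; nothing more can be done
None
```

The heatsink is in the tester's pocket, let go, and the job was handed in at 14.8 s with the arm holding the paddle down past the third click.

- **Heatsink:** The three cameras put it between 1 and about 6 mm from my estimate of the pocket centre. The wrist and top cameras read 1 to 2 mm. The scene camera read about 6 mm and was the outlier, just inside the 7 mm limit. The fin tops measured about 0.065 m, as they should when the heatsink sits flat, and its direction matches the pocket to within about 1°.
- **Paddle:** I pushed it down with closed fingers to the end stop. The vertical force rose briefly to 39 N there, with 24 N sideways. I eased off to a steady 15–17 N vertically (8–10 N sideways), with the arm still.
- **Dial angle:** The checks disagreed. The fingertip height and the jump in force put it at the end stop, about 0.96 rad. Fitting the slope of the visible red gave 0.93 from the scene camera (only 14 pixels) and 0.83 from the wrist camera, which is below the required 0.84. The fingers partly hid the paddle in the wrist view, so I trusted the contact evidence.
- **Other things on the bench:** Nothing I saw in the last pictures looked moved, but I did not measure the bystanders' positions.

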